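# Screw the squat jar shut at the studio table

### The arm

A 6-joint arm with a two-finger parallel gripper is mounted at the origin on the work surface. World frame = base frame: x ahead of the robot, y to its left, z up, the work surface at z = 0. Lengths are in mm, angles in rad, forces in N, time in s.
With the tool pointing down it reaches from about 250 to 775 mm from the base axis. Payload 4 kg.
Tool frame: the origin (TCP) lies on the centre line of the jaws, within the pads' length; the fingertips stand 22 mm ahead of it and the grasp point (between the pads) lies 3 mm ahead of it; z points along the fingers, y is the direction in which the jaws open and shut (so a half turn about z gives the same grasp; the last joint's range is limited). The gripper opens to 94 mm and grips with 3 to 60 N. Pads are 16 mm wide; open, the fingers measure 119 mm over their backs; the gripper's body (75 mm by 177 mm) begins 78 mm behind the grasp point.
Start: joints at [-1.22, 0.087, 1.371, -0, 1.684, -0.103], TCP at [241.111, -494.352, 227.506] pointing down, gripper open.
Joint ranges: [-3.1, 3.1], [-0.76, 2.03], [0.27, 2.55], [-1.08, 4.22], [0.17, 2.65], [-2.57, 2.57]. Speed limits (rad/s): [2.79, 2.79, 3.14, 3.14, 3.14, 3.14].

### API

Orientations are given as a unit quaternion [w, x, y, z].
In Python, from bench import observe, camera, calibration, close_job gives the robot as it stands. The module is installed in compiled form; this text tells all that it offers.
- The arm moves only by the tool play_rows, never from a script. Its argument "targets" is a list of rows, each a list of 7 numbers: the shift along the tool's x, y, z in units of 60 mm (1.0 is 60 mm), then the turn, a rotation vector about the tool's x, y, z in degrees, then the opening, from 0 (shut) to 1 (fully open). In form: [[x, y, z, ax, ay, az, hand], ...]. A call has 1 to 12 rows; each row shifts and turns the commanded pose from where the row before left it, along the tool's axes as they then stand; what a row does not reach is not made up. A row lasts 1/8 s, in which the tool goes at most 62.5 mm and 10.7 degrees, less where a joint would pass 70% of its speed; a pose out of reach is approached as far as the arm can. A call is refused whole if a number of a shift passes 1 or a number of a turn 10.7, either way. A call with a gripper value outside its range is refused whole. The fingers move at their own pace and stop on an object; "force" is the grip in N (left out, the last holds). Time passes only in rows, so rows that do not move let the fingers close. It gives the time, the measured TCP pose, the force and the opening at its end, in the units of the state.
- observe(): the state, without advancing time (a new reading comes with each control period).
- camera(name): name is "scene" or "top"; returns (picture, depth): 480x640x3 uint8, blue, green, red; 480x640 float32, mm along the optical axis (not along the pixel's ray), 0 where there is no reading.
- calibration(name): a dict with "K" (3x3 intrinsics, pixels), "k1" (the pictures are not rectified: a ray, as slopes to the right and down, at radius r is drawn at 1 + k1 r^2 times it, then the intrinsics apply), "extrinsics" (4x4, takes a point from camera to world coordinates). Camera axes: x right, y up, looking along -z (the intrinsics and any distortion apply to the point x, -y, -z); pixel columns grow to the right and rows downward; lengths in mm; the calibration is good to about 2 mm. A picture is of the moment at which its call begins. calibration takes no time and is no camera call.
- close_job(): hands the job in, once; it reports no verdict.
The state is a dict: "clock": time; "q": joint angles; "joint_velocities": joint speeds; "effort": joint torques, N m; "position": TCP position; "tool_rot": TCP orientation; "ft_force": force on the tool from outside, world axes, zero at the start; "ft_torque": the same for the moment, N m; "width": finger opening in mm.
Only numpy, scipy, OpenCV 4.12 (cv2) and the standard library are available. Lean on these libraries where they do the work, as an engineer would, in place of code of your own. Each camera call takes 0.05 s, during which the arm holds its last target.

### The job

The squat jar of painting medium has been left with its screw lid loose: take the lid from above and twist it clockwise until it is fully shut against its stop, then let go. The tall jar is still in use, so leave its lid as it is, and do not knock the steel bowl about.

Things in the scene. Friction and masses are not known exactly. Their poses are not given: they have to be found in the camera images.
- squat_lid (a joint): how far the squat jar's lid is unscrewed, rad: 0 = shut at a hard stop; grows anticlockwise seen from above, to 1.4; starts at 0.65 to 1.25. Turns about the jar's upright axis, captive, does not rise; drag 0.15 N m, stays where left. Jar fixed, in a wooden block 110 mm square, 30 high. Shut when the white ridge on the lid's top points at the black lug on the jar's shoulder.
- squat_lid_grip (a point): on the axis of the squat jar's lid, 10 mm below its top, 105 mm above the table: where to grip; turns with the lid, x along the 3 mm high ridge, z up. Lid: black ribbed cylinder 52 mm across, 26 high, same all round, any grip direction serves. Below it a neck 44 mm across, 14 high, then the white jar's shoulder, 78 mm across, 75 above the table (its lug 4 mm higher).
- tall_lid_mark (a point): outer end of the white ridge on the tall jar's lid, 22 mm from that lid's axis along this point's x axis, 176 mm above the table. The tall jar, its lid and block are like the squat one's but 60 mm taller; its lid is also partly open and must stay as it is.
- bowl: loose steel mixing bowl, 110 mm across at the rim and 50 mm high, about 0.25 kg; origin at the centre of its underside, z up
There are look-alikes about, which are no part of the job. What is meant by the part that bears squat_lid is not green, orange or yellow, and is the smaller of those in its own colour.

How it is judged:
By the outcome, as a careful person would: the job done as asked, in the order asked, and still so for the second after the job is handed in, with the robot touching nothing.
It also fails if it takes over 35 s, if anything falls off the work surface, if the arm or the gripper's body presses on something with over 40 N, if the wrist force passes 120 N, or if a joint passes its speed limit or range.

## Working session

There is one attempt and no reset: what is moved stays moved. The work goes in short steps, Python scripts to look and compute and a tool call to move; the robot and the scene stay as the last step left them, time stands still between calls to the robot, and variables do not carry over. Pictures are saved under pics/ and viewed, and the job is handed in when it is done.

Besides the shell and the picture viewer there is one more tool, called by a JSON object that holds its "fn" and its "kwargs". play_rows: Moves the arm, as the interface text tells. Its arguments: {"type":"object","properties":{"targets":{"type":"array","items":{"type":"array","items":{"type":"number"}}},"force":{"type":"number"}},"required":["targets"]}

```bash
mkdir -p pics; python3 - <<'E'
from bench import *
import cv2,numpy as np
for n in("scene","top"):
    p,d=camera(n); cv2.imwrite(f"pics/{n}0.png",p); np.save(f"pics/{n}0.npy",d)
    c=calibration(n); print(n,c)
print(observe())
E
```

```text
scene {'K': array([[612.9019645 ,   0.        , 316.99129813],
       [  0.        , 612.9019645 , 241.3653768 ],
       [  0.        ,   0.        ,   1.        ]]), 'k1': -0.1504409336600953, 'extrinsics': array([[-8.32890575e-01, -3.55856225e-01,  4.23862757e-01,
         9.88188353e+02],
       [ 5.53227483e-01, -5.56446109e-01,  6.19925060e-01,
         5.93897956e+02],
       [ 1.52525903e-02,  7.50822266e-01,  6.60328163e-01,
         8.37065361e+02],
       [ 0.00000000e+00,  0.00000000e+00,  0.00000000e+00,
         1.00000000e+00]])}
top {'K': array([[524.98619154,   0.        , 318.29353786],
       [  0.        , 524.98619154, 241.32460769],
       [  0.        ,   0.        ,   1.        ]]), 'k1': -0.08213200015077365, 'extrinsics': array([[ 2.00966183e-02,  9.93922370e-01, -1.08233304e-01,
         4.06164346e+02],
       [-9.99459217e-01,  1.71536262e-02, -2.80540039e-02,
        -8.37352785e+01],
       [-2.60269084e-02,  1.08738564e-01,  9.93729603e-01,
         1.05111694e+03],
       [ 0.00000000e+00,  0.00000000e+00,  0.00000000e+00,
         1.00000000e+00]])}
{'clock': 0.1, 'q': array([-1.22011150e+00,  8.79122707e-02,  1.37207368e+00, -2.32706414e-07,
        1.68360030e+00, -1.03107501e-01]), 'joint_velocities': array([ 2.47146606e-03, -8.79304992e-04, -3.52124538e-03, -5.02774882e-04,
        4.44716997e-04, -9.89220041e-05]), 'effort': array([ 1.99160982e-03, -3.41252768e+01, -3.03301191e+01,  7.19994097e-02,
        3.04698281e-02, -1.07027633e-04]), 'position': array([ 240.94737075, -493.92303435,  226.41907397]), 'tool_rot': array([-9.89155063e-04,  9.74368828e-01,  2.24954203e-01, -1.23191996e-04]), 'ft_force': array([-0.79947523, -0.20641185,  0.19178062]), 'ft_torque': array([-0.01815367, -0.01527206,  0.03541873]), 'width': 93.77531938540464}
```

View pics/scene0.png

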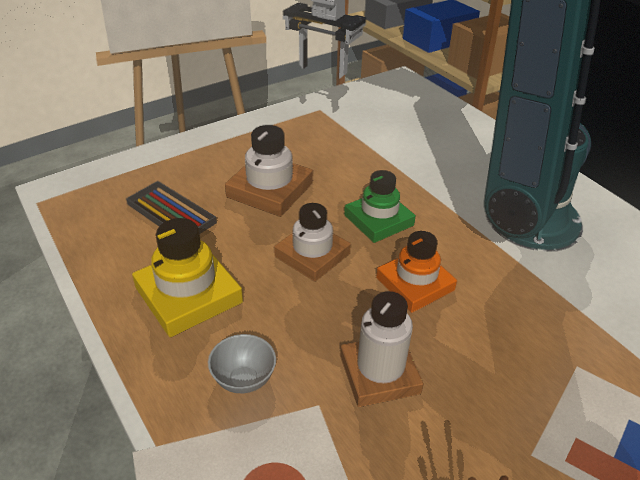

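View pics/top0.png

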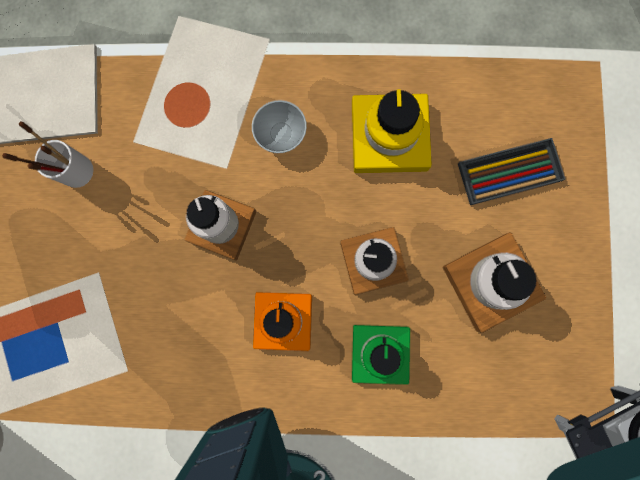

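The top view shows these candidates: green (382,355), orange (280,320), yellow (398,112), tall white (210,215), and two squat white jars on wooden blocks at (375,258) and (505,282). The target is neither green, orange nor yellow, and it is the smaller white one, so (375,258) in top, (313,235) in scene. I'll confirm with a crop and measure it.

```bash
cat > h.py <<'E'
import cv2,numpy as np
from bench import *
def ray(n,u,v):
    c=calibration(n);K=c["K"]
    D=np.array([c["k1"],0,0,0,0.])
    s=cv2.undistortPoints(np.array([[[u,v]]],float),K,D,criteria=(3,50,1e-10))[0,0] if False else cv2.undistortPoints(np.array([[[u,v]]],float),K,D)[0,0]
    E=c["extrinsics"]; return E[:3,3],E[:3,:3]@np.array([s[0],-s[1],-1.])
def plane(n,u,v,z):
    o,d=ray(n,u,v); return o+d*(z-o[2])/d[2]
def proj(n,P):
    c=calibration(n);E=c["extrinsics"];p=E[:3,:3].T@(np.array(P,float)-E[:3,3]);p=np.array([p[0],-p[1],-p[2]])
    return cv2.projectPoints(p.reshape(1,1,3),np.zeros(3),np.zeros(3),c["K"],np.array([c["k1"],0,0,0,0.]))[0][0,0]
E
python3 - <<'E'
from h import *
def crop(f,x,y,w,s): 
    im=cv2.imread(f)[y-w:y+w,x-w:x+w]; return cv2.resize(im,None,fx=s,fy=s,interpolation=cv2.INTER_CUBIC)
cv2.imwrite("pics/crop1.png",np.hstack([crop("pics/top0.png",375,258,40,5),crop("pics/scene0.png",313,232,40,5)]))
# lid dark mask
for n,(x,y),w in(("top",(375,258),35),("scene",(313,225),35)):
    im=cv2.imread(f"pics/{n}0.png"); hsv=cv2.cvtColor(im,cv2.COLOR_BGR2HSV)
    m=(im.max(2)<60).astype(np.uint8); 
    sub=np.zeros_like(m); sub[y-w:y+w,x-w:x+w]=m[y-w:y+w,x-w:x+w]
    k,l,st,ce=cv2.connectedComponentsWithStats(sub)
    for i in range(1,k):
        if st[i,4]>6: print(n,st[i],ce[i], plane(n,*ce[i],115)[:2].round(1),plane(n,*ce[i],79)[:2].round(1))
    i=1+np.argmax(st[1:,4]); cs,_=cv2.findContours((l==i).astype(np.uint8),0,1); c=max(cs,key=cv2.contourArea); print(cv2.minEnclosingCircle(c),cv2.fitEllipse(cv2.convexHull(c)))
E
```

```text
top [363 240  29  32 614] [377.8029316  256.99185668] [ 481.8 -164.1] [ 484.7 -167.2]
((376.5057067871094, 255.0142822265625), 16.36326789855957) ((376.63336181640625, 255.939697265625), (28.075782775878906, 32.22349166870117), 155.69525146484375)
scene [300 203  27  26 546] [312.30769231 215.82051282] [ 492.  -149.1] [ 467.3 -186.1]
scene [300 232   4   4  11] [301.36363636 233.45454545] [ 536.5 -117.3] [ 514.  -152.7]
((312.5, 216.0), 14.326648712158203) ((312.47357177734375, 215.80052185058594), (26.461042404174805, 28.81545639038086), 94.3301010131836)
```

View pics/crop1.png

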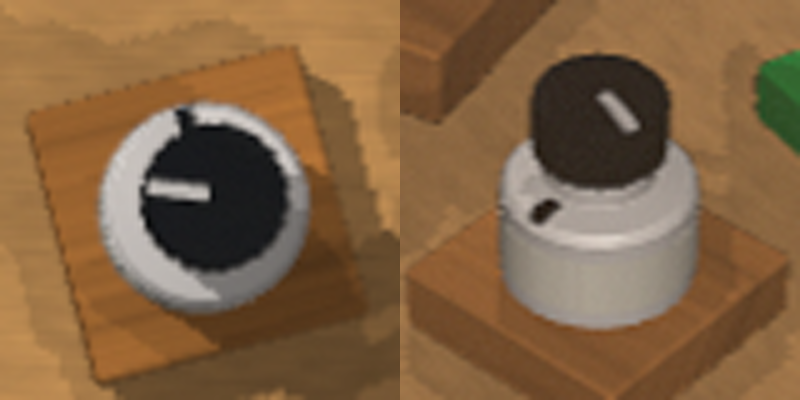

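The crop confirms the small white squat jar. In top its lid centre is at about (378,257.4), the ridge outer end at (364.8,255.5) and the lug at (372,242.5). Next I'll triangulate and get the angles.

```bash
python3 - <<'E'
from h import *
c=plane("top",378,257.3,115); print("axis top",c)
# jar-block base center check: block corners at z=30
cor=[plane("top",335+a/5,218+b/5,30)[:2] for a,b in((27,112),(297,46),(367,320),(98,381))]
print("block",np.mean(cor,0),[np.linalg.norm(cor[i]-cor[i-1]).round() for i in range(4)])
# scene: lid bounding columns -> check
for z in(115,89): print("scene proj",proj("scene",[c[0],c[1],z]),proj("top",[c[0],c[1],z]))
# project rim circles in the scene: leftmost/right/top extents
def ext(cx,cy):
    P=np.array([proj("scene",[cx+26*np.cos(t),cy+26*np.sin(t),z]) for t in np.linspace(0,6.28,60) for z in(115,89)])
    return P.min(0),P.max(0)
print(ext(*c[:2]))
A=c[:2]
r0=plane("top",335+148/5,218+187/5,118)[:2];r1=plane("top",335+209/5,218+192/5,118)[:2]
L=plane("top",335+184/5,218+120/5,79)[:2]
g=lambda v:np.arctan2(v[1],v[0])
print("ridge",np.linalg.norm(r0-A),g(r0-A),g(r0-r1),"lug",np.linalg.norm(L-A),g(L-A))
sl=plane("scene",301.4,233.5,79)[:2]-A; print("scene lug",np.linalg.norm(sl),g(sl))
q0=plane("scene",273+602/5,192-0+95/5,118); 
q0=plane("scene",273+ (602-400)/5,192+95/5,118)[:2];q1=plane("scene",273+(633-400)/5,192+130/5,118)[:2]
print("scene ridge",q0-A,q1-A,g(q0-q1),g(q1-q0))
d=np.load("pics/scene0.npy"); 
from scipy.spatial.transform import Rotation as R
s=observe();q=s["tool_rot"];print(R.from_quat([*q[1:],q[0]]).as_matrix().round(3))
for n,u,v,z in(("tall",204,212,175),("big",513,280,150),("orange",278,322,115),("green",385,358,115),("bowl",279,127,50),("yel",398,112,170)): print(n,plane("top",u,v,z).round(), np.load("pics/top0.npy")[v,u])
E
```

```text
axis top [ 481.27959606 -164.49035168  115.        ]
block [ 481.13659458 -164.9960874 ] [np.float64(108.0), np.float64(109.0), np.float64(110.0), np.float64(107.0)]
scene proj [312.57489319 209.5960425 ] [378.  257.3]
scene proj [312.43210734 220.19814624] [376.76714238 258.41266827]
(array([298.86632081, 201.22450737]), array([326.28157591, 228.90780597]))
ridge 24.279154109261974 1.4579765235151516 1.506187666603499 lug 32.393549799851996 0.2701708088576702
scene lug 34.843823428628426 0.34835088317800916
scene ridge [3.13148408 7.54516406] [ 4.89019542 31.17864978] -1.645075494295351 1.4965171592944424
[[ 0.899  0.438 -0.001]
 [ 0.438 -0.899  0.002]
 [ 0.    -0.002 -1.   ]]
tall [549. 137. 175.] 892.19196
big [ 443. -394.  150.] 889.73987
orange [363.  11. 115.] 927.63116
green [ 304. -179.  115.] 916.724
bowl [741.  27.  50.] 1081.7415
yel [ 731. -193.  170.] 920.24304
```

Axis at about (481.3, -164.7), the ridge at 1.48 rad and the lug at 0.31 rad, so the lid is open about 1.17 rad (67°). I'll go above it at the current height, which clears everything.

{"fn": "play_rows", "kwargs": {"targets": [[0.6, -0.319, 0, 0, 0, 0, 1], [0.6, -0.319, 0, 0, 0, 0, 1], [0.6, -0.319, 0, 0, 0, 0, 1], [0.6, -0.319, 0, 0, 0, 0, 1], [0.6, -0.319, 0, 0, 0, 0, 1], [0.6, -0.319, 0, 0, 0, 0, 1], [0.6, -0.319, 0, 0, 0, 0, 1], [0.6, -0.319, 0, 0, 0, 0, 1], [0.6, -0.319, 0, 0, 0, 0, 1], [0.6, -0.319, 0, 0, 0, 0, 1], [0, 0, 0, 0, 0, 0, 1], [0, 0, 0, 0, 0, 0, 1]]}}

```text
clock: 1.6
position: [480.3, -164.8, 227.0]
tool_rot: [0.0, 0.974, 0.225, -0.001]
ft_force: [-0.4, 0.6, 0.0]
width: 94.2
```

```bash
python3 - <<'E'
from h import *
from scipy.spatial.transform import Rotation as R
s=observe();q=s["tool_rot"];M=R.from_quat([*q[1:],q[0]]).as_matrix();print(s["clock"],s["q"].round(3),s["position"],M.round(3),s["ft_force"])
print((M.T@(np.array([481.3,-164.7,108.5])-s["position"]))/60)
E
```

```text
1.6 [-4.420e-01 -6.000e-03  1.468e+00 -1.000e-03  1.680e+00  6.750e-01] [ 480.30254996 -164.83624182  227.01459369] [[ 0.899  0.438 -0.001]
 [ 0.438 -0.899 -0.   ]
 [-0.001 -0.    -1.   ]] [-4.14478960e-01  5.80523434e-01  3.16887619e-04]
[0.01844626 0.00571215 1.9752201 ]
```

{"fn": "play_rows", "kwargs": {"targets": [[0.016, 0.005, 0.2, 0, 0, -10, 1], [0, 0, 0.3, 0, 0, -10, 1], [0, 0, 0.3, 0, 0, 0, 1], [0, 0, 0.3, 0, 0, 0, 1], [0, 0, 0.3, 0, 0, 0, 1], [0, 0, 0.2, 0, 0, 0, 1], [0, 0, 0.2, 0, 0, 0, 1], [0, 0, 0.17, 0, 0, 0, 1], [0, 0, 0, 0, 0, 0, 1], [0, 0, 0, 0, 0, 0, 1]], "force": 25}}

```text
clock: 2.85
position: [482.1, -164.5, 109.8]
tool_rot: [0.0, 0.92, 0.391, 0.0]
ft_force: [0.1, 0.3, -0.0]
width: 94.2
```

```bash
python3 - <<'E'
from h import *
p,d=camera("scene");cv2.imwrite("pics/a.png",p)
q,d=camera("top");cv2.imwrite("pics/b.png",q)
cv2.imwrite("pics/ab.png",np.hstack([cv2.resize(p[150:290,240:380],(400,400)),cv2.resize(q[188:328,305:445],(400,400))]))
E
```

```text
(no output)
```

View pics/ab.png

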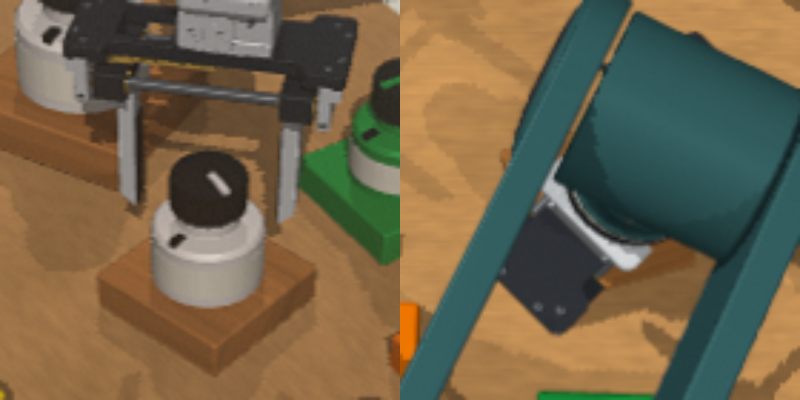

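In the scene crop the fingers straddle the lid. The tips at (287,220) and (341,225) are centred on the axis pixel (313,221). Closing.

{"fn": "play_rows", "kwargs": {"targets": [[0, 0, 0, 0, 0, 0, 0.5], [0, 0, 0, 0, 0, 0, 0.4], [0, 0, 0, 0, 0, 0, 0.4], [0, 0, 0, 0, 0, 0, 0.4], [0, 0, 0, 0, 0, 0, 0.4], [0, 0, 0, 0, 0, 0, 0.4]], "force": 25}}

```text
clock: 3.7
position: [482.2, -164.8, 109.3]
tool_rot: [0.001, 0.921, 0.391, 0.0]
ft_force: [1.5, -2.2, -1.7]
width: 51.4
```

```bash
python3 -c "
from bench import *
s=observe();print(s['q'].round(3),s['ft_force'],s['ft_torque'],s['width'],s['position'])"
```

```text
[-0.44   0.051  1.646 -0.     1.443  0.328] [ 1.48476191 -2.17360089 -1.68578301] [-0.2851533  -0.31244202 -0.02311696] 51.35247121826678 [ 482.19688316 -164.79020203  109.33779729]
```

Gripped: width 51.4 mm and small side forces. I'll turn 60° clockwise first (+z of the tool), then read the torque.

{"fn": "play_rows", "kwargs": {"targets": [[0, 0, 0, 0, 0, 3, 0.4], [0, 0, 0, 0, 0, 6, 0.4], [0, 0, 0, 0, 0, 7, 0.4], [0, 0, 0, 0, 0, 7, 0.4], [0, 0, 0, 0, 0, 7, 0.4], [0, 0, 0, 0, 0, 7, 0.4], [0, 0, 0, 0, 0, 7, 0.4], [0, 0, 0, 0, 0, 7, 0.4], [0, 0, 0, 0, 0, 6, 0.4], [0, 0, 0, 0, 0, 3, 0.4], [0, 0, 0, 0, 0, 0, 0.4]]}}

```text
clock: 5.08
position: [482.1, -164.4, 109.3]
tool_rot: [-0.0, 0.993, -0.122, 0.0]
ft_force: [1.6, -0.8, -1.0]
width: 51.8
```

```bash
python3 -c "
from bench import *
s=observe();print(s['q'].round(3),s['ft_force'],s['ft_torque'],s['width'],s['position'],s['effort'][5])"
```

```text
[-0.44   0.051  1.647  0.     1.443  1.375] [ 1.60935827 -0.77456828 -1.01690017] [ 0.03538784 -0.39214624 -0.14092589] 51.76014256082432 [ 482.06251836 -164.35792182  109.32865798] -0.07110081380233169
```

{"fn": "play_rows", "kwargs": {"targets": [[0, 0, 0, 0, 0, 2, 0.4], [0, 0, 0, 0, 0, 2, 0.4]]}}

```text
clock: 5.32
position: [482.1, -164.3, 109.4]
tool_rot: [-0.0, 0.988, -0.157, 0.0]
ft_force: [2.3, -0.7, -1.1]
width: 51.4
```

```bash
cat > s.py <<'E'
from bench import *
s=observe();print(s['q'].round(3)[5],s['ft_force'],s['ft_torque'],s['width'],s['effort'][5])
E
python3 s.py
```

```text
1.447 [ 2.32877085 -0.6852677  -1.09659682] [-0.03944622 -0.45846576  0.16905895] 51.4245094276496 -0.08183032041415572
```

{"fn": "play_rows", "kwargs": {"targets": [[0, 0, 0, 0, 0, 2, 0.4], [0, 0, 0, 0, 0, 2, 0.4]]}}

```text
clock: 5.58
position: [482.1, -164.3, 109.3]
tool_rot: [-0.0, 0.981, -0.192, 0.0]
ft_force: [3.1, -0.9, -1.8]
width: 52.0
```

```bash
python3 s.py
```

```text
1.517 [ 3.12680962 -0.88958449 -1.77535421] [ 0.02136539 -0.58356064  0.13453594] 52.01633828714807 -0.07533672731369734
```

{"fn": "play_rows", "kwargs": {"targets": [[0, 0, 0, 0, 0, 2, 0.4], [0, 0, 0, 0, 0, 0, 0.4]]}}

```text
clock: 5.82
position: [481.7, -164.1, 109.4]
tool_rot: [-0.0, 0.978, -0.208, -0.0]
ft_force: [3.2, -0.9, 0.6]
width: 51.5
```

```bash
python3 s.py
```

```text
1.55 [ 3.22729682 -0.88308806  0.63148727] [ 0.14825303 -0.39439286  0.39688343] 51.51074271062171 0.44482016935944557
```

Torque has risen from 0.13 to 0.40 N m after about 70° of turn, so the stop is near. I'll press a bit further to confirm.

{"fn": "play_rows", "kwargs": {"targets": [[0, 0, 0, 0, 0, 1.5, 0.4], [0, 0, 0, 0, 0, 0, 0.4]]}}

```text
clock: 6.08
position: [481.3, -163.9, 109.4]
tool_rot: [-0.0, 0.975, -0.221, -0.001]
ft_force: [0.4, 1.7, 1.9]
width: 51.6
```

```bash
python3 s.py
```

```text
1.576 [0.42611939 1.67294531 1.86967944] [ 0.3935599  -0.05324764  0.7368391 ] 51.634960482001986 0.7522639073431492
```

{"fn": "play_rows", "kwargs": {"targets": [[0, 0, 0, 0, 0, 1.5, 0.4], [0, 0, 0, 0, 0, 0, 0.4]]}}

```text
clock: 6.32
position: [481.0, -163.8, 109.4]
tool_rot: [-0.0, 0.972, -0.234, -0.001]
ft_force: [-1.7, 3.6, 3.3]
width: 51.7
```

```bash
python3 s.py
```

```text
1.603 [-1.66173344  3.59983124  3.3477173 ] [0.71669738 0.44595917 0.56135208] 51.67866403047324 0.6201254390180111
```

It is hard against the stop: torque peaked at about 0.74 N m, then the pads started to slip. I'll open without turning back and rise.

{"fn": "play_rows", "kwargs": {"targets": [[0, 0, 0, 0, 0, 0, 1], [0, 0, 0, 0, 0, 0, 1], [0, 0, 0, 0, 0, 0, 1], [0, 0, 0, 0, 0, 0, 1], [0, 0, 0, 0, 0, 0, 1], [0, 0, 0, 0, 0, 0, 1]]}}

```text
clock: 7.08
position: [481.8, -164.4, 109.3]
tool_rot: [0.0, 0.972, -0.233, 0.0]
ft_force: [0.2, 0.3, -0.5]
width: 94.0
```

{"fn": "play_rows", "kwargs": {"targets": [[0, 0, -0.2, 0, 0, 0, 1], [0, 0, -0.3, 0, 0, 0, 1], [0, 0, -0.4, 0, 0, 0, 1], [0, 0, -0.5, 0, 0, 0, 1], [0, 0, -0.5, 0, 0, 0, 1], [0, 0, -0.3, 0, 0, 0, 1], [0, 0, 0, 0, 0, 0, 1]]}}

```text
clock: 7.95
position: [482.6, -164.7, 243.6]
tool_rot: [0.0, 0.972, -0.233, 0.002]
ft_force: [-0.7, 0.7, 0.1]
width: 93.4
```

```bash
python3 - <<'E'
from h import *
from scipy.spatial.transform import Rotation as R
s=observe();q=s["tool_rot"];M=R.from_quat([*q[1:],q[0]]).as_matrix()
print((M.T@(np.array([241,-494,227])-s["position"]))/60)
E
```

```text
[-1.09714627  6.71788484  0.27139918]
```

Moving back toward the start so the top camera has a clear view.

{"fn": "play_rows", "kwargs": {"targets": [[-0.1, 0.6, 0, 0, 0, 0, 1], [-0.1, 0.6, 0, 0, 0, 0, 1], [-0.1, 0.6, 0, 0, 0, 0, 1], [-0.1, 0.6, 0, 0, 0, 0, 1], [-0.1, 0.6, 0, 0, 0, 0, 1], [-0.1, 0.6, 0, 0, 0, 0, 1], [-0.1, 0.6, 0, 0, 0, 0, 1], [-0.1, 0.6, 0, 0, 0, 0, 1], [-0.1, 0.6, 0, 0, 0, 0, 1], [-0.1, 0.6, 0, 0, 0, 0, 1], [-0.1, 0.6, 0, 0, 0, 0, 1], [0, 0, 0, 0, 0, 0, 1]]}}

```text
clock: 9.45
position: [241.5, -488.0, 239.0]
tool_rot: [-0.001, 0.972, -0.235, -0.001]
ft_force: [0.2, 0.7, 1.1]
width: 93.7
```

```bash
python3 - <<'E'
from h import *
p,d=camera("scene");q,d=camera("top")
cv2.imwrite("pics/c_top.png",q)
def crop(im,x,y,w=40): return cv2.resize(im[y-w:y+w,x-w:x+w],(400,400),interpolation=cv2.INTER_CUBIC)
cv2.imwrite("pics/c.png",np.hstack([crop(q,375,258),crop(p,313,232)]))
a=cv2.imread("pics/top0.png").astype(int)
df=np.abs(a-q).max(2)
for n,x,y,w in(("tall",215,220,35),("bowl",279,127,30)): print(n,(df[y-w:y+w,x-w:x+w]>40).sum())
E
```

```text
tall 0
bowl 0
```

View pics/c.png

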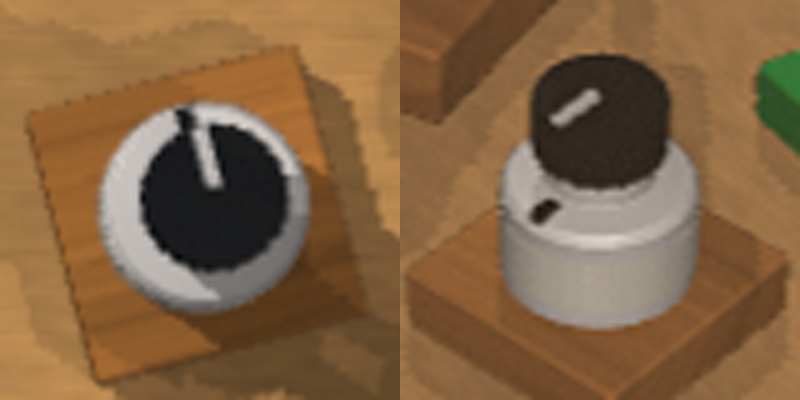

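The ridge now points at the lug: in top it runs from (374,243) to (378,255), with the lug at (372,242). I'll check the angle in numbers.

```bash
python3 - <<'E'
from h import *
g=lambda v:np.arctan2(v[1],v[0])
A=np.array([481.3,-164.7])
P=lambda n,a,b,o:plane(n,o[0]+a/5,o[1]+b/5,118)[:2]
t0,t1=P("top",196,125,(335,218)),P("top",214,187,(335,218))
s0,s1=P("scene",153,121,(273,192)),P("scene",197,93,(273,192))
print(g(t0-A),g(t0-t1),g(s0-A),g(s0-s1), "lug .27/.35")
E
```

```text
0.28739606164827963 0.2903550022603493 0.3840121382258255 0.22229106496163156 lug .27/.35
```

Ridge and lug agree to within the measurement noise (about 0.29 against 0.31 rad). Handing in.

```bash
python3 -c "
from bench import *
print(close_job())"
```

```text
the job is handed in; nothing more can be done
None
```

I gripped the lid of the smaller white squat jar from above and twisted it about 70° clockwise to its stop. I then let go, backed the arm away and handed the job in at about 9.5 s.

- **Stop reached:** torque climbed from about 0.13 to 0.74 N m, and then the pads began to slip on the lid.
- **Lid position:** the ridge points at the lug, at 0.22–0.38 rad depending on the view against 0.27–0.35 rad for the lug. They agree within pixel noise, so the pictures alone don't prove the last few degrees; the torque rise does.
- **Tall jar and bowl:** the before and after top images show no change at either one.
- **Forces:** the largest wrist reading I saw was about 5 N. No check failed.

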